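# Lay out the ink set for the next print run

## Task

Fetch the two ink pots, the hardener pot and the tally counter from the brown side stand and lay them out upright on the blue mat, each centred in one of its three white rings: the white-ink pot in the end ring directly left of the black sample cap, the black-ink pot (black dot on its lid) in the end ring directly left of the cream finger cot, and the tally counter in the ring between the two pots. Stand the small blue-lidded hardener pot centrally on the lid of the white-ink pot. Do not knock a pot over, and leave the sample cap, the finger cot and the brush where they are.

Things in the scene. Friction and masses are not known exactly. Their poses are not given: they have to be found in the camera images.
- mat: Fixed blue mat, 140 (x) x 250 (y) x 6 mm. Origin: centre of its underside, on the bench. y points away from the robot, x to the robot's right, z up (turned a little). Three painted white rings, 74 mm across, are at x = -28, y = +80, 0, -80 mm: a row leading away from the robot. Right of the end rings are painted squares at x = +42, y = +80 and -80 mm, one with the cap, one with the cot.
- sample_cap: Loose black moulded cap, 24 mm across and 9 mm high, lying on one of the mat's two squares, at the near or the far end (drawn each time). Origin: centre of its underside. It tells where the white-ink pot goes: into the ring left of it, 70 mm towards -x of the mat. To be left where it is.
- finger_cot: Loose cream rolled latex finger cot, a ring 25 x 27 x 8 mm, lying on the mat's other square. Origin: centre of its underside. It tells where the black-ink pot goes: into the ring left of it, 70 mm towards -x of the mat. To be left where it is.
- white_pot_mid (a point): White-ink pot: round white pot with a plain light-grey lid and a grey band, no dot on the lid. Body 54 mm in diameter up to 44 mm, lid 51 mm in diameter, 55 mm high in all, about 0.16 kg. The point is its centre, half-way up (27.5 mm above its foot); z is its axis, up. Stands on the side stand (its top, like the bench, at z = 0).
- black_pot_mid (a point): Black-ink pot: round cream-white pot with a black band and a black dot 40 mm across on its lid. Body 60 mm in diameter up to 50 mm, lid 57 mm in diameter, 62 mm high in all, about 0.2 kg. The point is its centre, half-way up (31 mm above its foot); z is its axis, up. Stands on the side stand.
- hardener_mid (a point): Hardener pot: slim round white pot with a red band and a blue top, 38 mm in diameter up to 53 mm, lid 36 mm in diameter, 66 mm high in all, about 0.06 kg. The point is its centre, half-way up (33 mm above its foot); z is its axis, up. Stands on the side stand.
- counter_mid (a point): Tally counter (on the side stand, z = 0): white drum 45 mm across, 26 mm high, flat, dark window up, about 0.08 kg; rigid. The point is on the drum's axis, 13.5 mm above its foot; z up. A lever 11 mm wide sticks out to 32 mm from the axis towards its +x (54.5 mm over drum and lever along x), a knob 12 mm across to 29 mm towards its -y. Grip across drum and lever, or diagonally. Any heading will do.
- brush: Bystander: loose flat dusting brush, 160 x 32 x 10 mm, lying at the back of the bench beyond the mat's far end, to the left. Origin: centre of its underside. To be left alone.

How it is judged:
At the end, for the whole second after the job is handed in: White-ink pot, black-ink pot and counter rest on the mat within 12 mm (in mat x and y) of their rings' centres: left of the cap, left of the finger cot, between. The hardener stands on the white-ink pot, axes within 10 mm. Heights within 6 mm, upright within 0.15 rad, at rest (((y of sample_cap in the frame of mat above 0 m and x of white_pot_mid in the frame of mat between -0.04 and -0.016 m and y of white_pot_mid in the frame of mat between 0.068 and 0.092 m and x of black_pot_mid in the frame of mat between -0.04 and -0.016 m and y of black_pot_mid in the frame of mat between -0.092 and -0.068 m) or (not (y of sample_cap in the frame of mat above 0 m) and x of white_pot_mid in the frame of mat between -0.04 and -0.016 m and y of white_pot_mid in the frame of mat between -0.092 and -0.068 m and x of black_pot_mid in the frame of mat between -0.04 and -0.016 m and y of black_pot_mid in the frame of mat between 0.068 and 0.092 m)) and x of counter_mid in the frame of mat between -0.04 and -0.016 m and y of counter_mid in the frame of mat between -0.012 and 0.012 m and horizontal distance between hardener_mid and white_pot_mid below 0.01 m and height (world z) of white_pot_mid between 0.0275 and 0.0395 m and angle between each of white_pot_mid, black_pot_mid, counter_mid, hardener_mid's own z axis and vertical below 0.15 rad and linear speed of each of white_pot, black_pot, counter, hardener below 0.02 m/s and angular speed of each of white_pot, black_pot, counter, hardener below 0.2 rad/s and height (world z) of black_pot_mid between 0.031 and 0.043 m and height (world z) of counter_mid between 0.0135 and 0.0255 m and height (world z) of hardener_mid between 0.088 and 0.1 m); the robot touches nothing.
It fails at once if a pot is knocked over (leans more than 0.6 rad) (angle between any of white_pot_mid, black_pot_mid, hardener_mid's own z axis and vertical above 0.6 rad).
It fails at once if the sample cap or the finger cot is shifted more than 15 mm (distance of any of sample_cap, finger_cot from where it was at the start of the episode above 0.015 m).
It fails at once if the brush is shifted more than 20 mm (distance of brush from where it was at the start of the episode above 0.02 m).
It also fails if it takes over 112 s, if anything falls off the work surface, if the arm or the gripper's body presses on something with over 40 N, if the wrist force passes 120 N, or if a joint passes its speed limit or range.

## Robot

A 7-joint arm with a two-finger parallel gripper is mounted at the origin on a cart in front of the work surface, level with it; the furniture and walls round the work are solid. World frame = base frame: x ahead of the robot, y to its left, z up, the work surface at z = 0. Lengths are in m, angles in rad, forces in N, time in s.
With the tool pointing down it reaches from about 0.425 to 0.875 m from the base axis. Payload 4.7 kg.
Tool frame: the origin (TCP) lies on the mounting face of the last link; the fingertips stand 182 mm ahead of it and the grasp point (between the pads) lies manip.hold_point_z ahead of it (manip.hold_point_z is the distance from the TCP to the grasp point, in m); x points along the fingers, y is the direction in which the jaws open and shut, and the axes are right-handed (so a half turn about x gives the same grasp; the last joint's range is limited). The gripper opens to 87 mm and grips with 3 to 60 N. Pads are 19 mm wide; open, the fingers measure 117 mm over their backs; the gripper's body (75 mm by 190 mm) begins 51 mm behind the grasp point.
Start: joints at [0.014, 0.321, -0.07, 1.45, 0.023, 1.371, -0.057], TCP at [0.65, -0, 0.405] pointing down, gripper open.
Joint ranges: [-2.86, 2.86], [-0.3, 2.09], [-1.38, 1.24], [0.06, 2.45], [-1.56, 4.7], [0.09, 2.05], [-2.69, 2.69]. Speed limits (rad/s): [2.57, 2.57, 3.14, 3.14, 3.14, 3.14, 3.14].

## Interface

Orientations are given as a unit quaternion [x, y, z, w].
In Python, from bench import manip, optics, search_frame, tip_of gives the robot as it stands.
- The arm moves only by the shell command python3 -m jog 'ROWS'. ROWS is JSON, one flat list of numbers, 7 for each row, row after row: the turn, a rotation vector about the tool's x, y, z in degrees, then the shift along the tool's x, y, z in cm, then the gripper's target within -1 to 1 (fully open at 1, half-way at 0, shut at -1). In form: [wx, wy, wz, dx, dy, dz, grip, wx, wy, wz, dx, dy, dz, grip, ...]. A call has 1 to 20 rows; each row shifts and turns the commanded pose from where the row before left it, along the tool's axes as they then stand; what a row does not reach is not made up. A row lasts 1/10 s, in which the tool goes at most 50 mm and 8.59 degrees, less where a joint would pass 70% of its speed; a pose out of reach is approached as far as the arm can. A call is refused whole if a number of a shift passes 5 or a number of a turn 8.59, either way. A call with a gripper value outside its range is refused whole. The fingers move at their own pace and stop on an object; the grip force is fixed at half the most. Time passes only in rows, so rows that do not move let the fingers close. It gives the time, the measured TCP pose, the force and the opening at its end, in the units of the state.
- manip.sense(): the state, without advancing time (a new reading comes with each control period).
- optics.get_image(name): name is "scene" or "side" or "wrist"; returns a dict with "img" (420x560x3 uint8, blue, green, red), "camera_matrix" (3x3 intrinsics, pixels), "R" (3x3) and "t" (3): a world point X has camera coordinates R X + t; the wrist camera has in their place "T_tool_cam" (4x4, takes a point from camera to tool coordinates, whose origin is the TCP and whose axes are the tool frame's). Camera axes: x right, y down, z forward; pixel columns grow to the right and rows downward; lengths in m; the calibration is good to about 2 mm. A picture is of the moment at which its call begins: read the wrist's pose just before it. There is no depth.
- manip.hand_in(): hands the job in, once; it reports no verdict.
Trained networks look in the newest picture that a camera, given by its name, has taken for a name from the list of things; names that differ only in an ending like _2 or _b are one class to them, and where a whole thing is asked for, a point or a joint stands for the part that bears it (a point fixed in the world has none). Each returns a list of dicts, best first, with "conf" (0 to 1); they miss things now and then, are a little off and sometimes report something else, mostly with a low value. They report only what shows in the picture. A call takes as long as a camera call.
- search_frame(camera, target): "bbox" ([left, top, width, height] in pixels, round what is visible of it).
- tip_of(camera, target): "centre" ([row, column] in pixels: a listed point, or the origin of a listed thing).
The state is a dict: "t": time; "q": joint angles; "joint_vel": joint speeds; "effort": joint torques, N m; "tool_pos": TCP position; "ee_rot": TCP orientation; "ft_force": force on the tool from outside, world axes, zero at the start; "moment": the same for the moment, N m; "width": opening from 0.0 (shut) to 1.0 (fully open).
Only numpy, scipy, OpenCV 4.12 (cv2) and the standard library are available. Lean on these libraries where they do the work, as an engineer would, in place of code of your own. Each camera call takes 0.05 s, during which the arm holds its last target. There are 200 camera calls.

## Working session

There is one attempt and no reset: what is moved stays moved. The work goes in short steps, Python scripts to look and compute and a shell command to move; the robot and the scene stay as the last step left them, time stands still between calls to the robot, and variables do not carry over. Pictures are saved under pics/ and viewed, about 12 in all and at most 16, crops included, and the job is handed in when it is done.

```bash
ls; mkdir -p pics; cat > h.py <<'E'
import numpy as np, cv2
from bench import manip, optics, search_frame, tip_of
from scipy.spatial.transform import Rotation as Ro
def ray(cam, im, uv, st=None):
    K=im["camera_matrix"]; d=np.linalg.inv(K)@np.array([uv[0],uv[1],1.])
    if cam=="wrist":
        T=np.array(im["T_tool_cam"]); R=Ro.from_quat(st["ee_rot"]).as_matrix()
        return R@T[:3,3]+st["tool_pos"], R@T[:3,:3]@d
    R=np.array(im["R"]); return -R.T@np.array(im["t"]), R.T@d
def atz(cam,im,uv,z,st=None):
    o,d=ray(cam,im,uv,st); return o+d*(z-o[2])/d[2]
E
python3 - <<'E'
from h import *
st=manip.sense(); print(st, manip.hold_point_z)
Z=dict(mat=0,sample_cap=.006,finger_cot=.006,white_pot_mid=.0275,black_pot_mid=.031,hardener_mid=.033,counter_mid=.0135,brush=0)
for c in("scene","side","wrist"):
    st=manip.sense(); im=optics.get_image(c); cv2.imwrite(f"pics/{c}0.png",im["img"])
    for n,z in Z.items():
        r=tip_of(c,n)
        for k in r[:2]:
            v,u=k["centre"]; print(c,n,round(k["conf"],2),round(u),round(v),atz(c,im,(u,v),z,st).round(3))
E
```

```text
pics
{'t': 0.0, 'q': array([ 0.01408482,  0.32181472, -0.07009684,  1.45168732,  0.02262458,
        1.37080906, -0.05689114]), 'joint_vel': array([ 0.00091423,  0.00103931, -0.00045531,  0.00246307, -0.00140436,
       -0.00175891, -0.00096811]), 'effort': array([-2.58547143e-04, -4.91284704e+01, -4.03903294e-01, -3.12526345e+01,
       -6.40594075e-02,  4.37659642e-02,  1.61017233e-04]), 'tool_pos': array([ 6.49786637e-01, -2.00952219e-05,  4.03660483e-01]), 'ee_rot': array([-0.49947003, -0.50046939,  0.50049386, -0.49956578]), 'ft_force': array([ 0.956157  , -0.8556885 , -0.83580589]), 'moment': array([-0.02407183,  0.02936132,  0.0289617 ]), 'width': 0.999681189467466} 0.1635
scene mat 0.7 334 163 [ 0.582 -0.203  0.   ]
scene sample_cap 0.45 318 139 [ 0.668 -0.238  0.006]
scene finger_cot 0.5 365 170 [ 0.504 -0.233  0.006]
scene white_pot_mid 0.7 151 272 [0.622 0.342 0.027]
scene white_pot_mid 0.5 366 169 [ 0.493 -0.22   0.027]
scene black_pot_mid 0.9 232 355 [0.36  0.346 0.031]
scene hardener_mid 0.67 179 332 [0.467 0.388 0.033]
scene hardener_mid 0.39 319 140 [ 0.644 -0.213  0.033]
scene counter_mid 0.82 189 297 [0.525 0.319 0.013]
scene brush 0.63 151 274 [0.636 0.337 0.   ]
side mat 0.94 274 306 [ 0.58  -0.191  0.   ]
side sample_cap 0.4 319 321 [ 0.662 -0.237  0.006]
side finger_cot 0.74 318 322 [ 0.661 -0.239  0.006]
side finger_cot 0.7 232 327 [ 0.504 -0.247  0.006]
side white_pot_mid 0.68 284 171 [0.614 0.331 0.027]
side black_pot_mid 0.95 202 172 [0.366 0.325 0.031]
side black_pot_mid 0.73 232 325 [ 0.508 -0.266  0.031]
side hardener_mid 0.82 236 162 [0.467 0.392 0.033]
side brush 0.58 354 258 [ 0.761 -0.053  0.   ]
wrist mat 0.91 220 332 [ 0.581 -0.199  0.   ]
wrist brush 0.81 372 223 [ 0.763 -0.054  0.   ]
```

View pics/scene0.png

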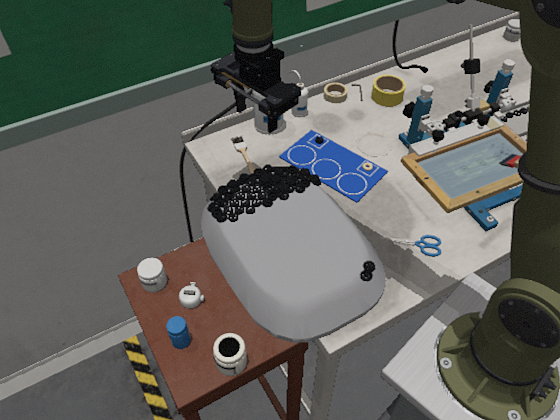

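View pics/side0.png

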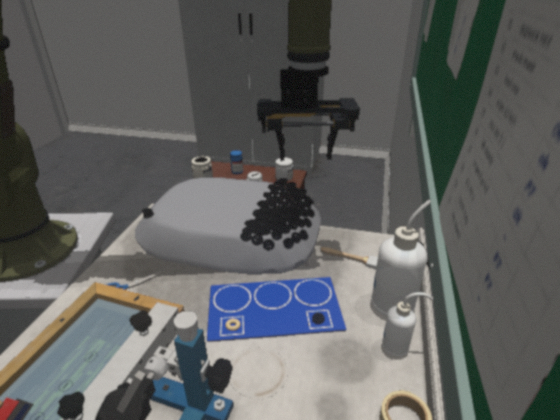

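View pics/wrist0.png

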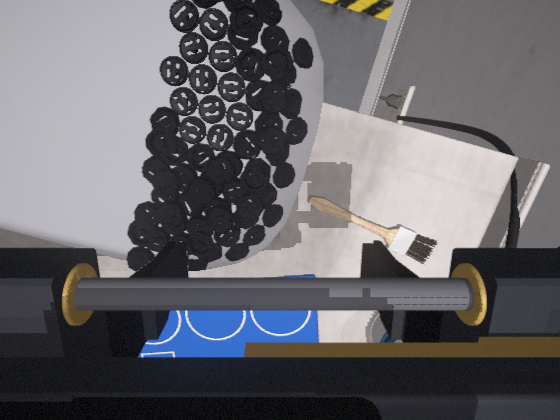

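Pots and counter stand on the stand at left (scene: white 151,272; counter 189,297; hardener 179,332; black 232,355). A big grey covered heap lies between there and the mat. The cap is at the far end (side 319,320) and the cot at the near end (232,325). Next: the mat pose, the heap's height and the wash bottles.

```bash
python3 - <<'E'
from h import *
st=manip.sense()
for c in("side","scene"):
    im=optics.get_image(c); h=cv2.cvtColor(im["img"],cv2.COLOR_BGR2HSV)
    m=cv2.inRange(h,(112,120,80),(128,255,255))
    cs,_=cv2.findContours(m,cv2.RETR_CCOMP,cv2.CHAIN_APPROX_NONE)
    def w(uv): return atz(c,im,uv,.006)[:2]
    big=max(cs,key=cv2.contourArea); hull=cv2.convexHull(big)[:,0]
    W=np.array([w(p) for p in hull],np.float32); r=cv2.minAreaRect(W); print(c,"rect",r)
    for k in cs:
        if 150<cv2.contourArea(k)<1500:
            P=np.array([w(p[0]) for p in k],np.float32); (a,b),rad=cv2.minEnclosingCircle(P); print("  blob",round(a,4),round(b,4),round(rad,4))
    print("cam",ray(c,im,(0,0))[0].round(2))
    pts=dict(side=dict(domeTop=(230,178),domeL=(170,190),bott=(397,308),bott2=(393,353)),scene=dict(top=(240,172),right=(320,172),bott=(268,130),left=(203,215),low=(290,333)))[c]
    for n,p in pts.items():
        o,d=ray(c,im,p); 
        print(n,"z0",atz(c,im,p,0).round(3),*[ (y,(o+d*(y-o[1])/d[1])[[0,2]].round(3)) for y in(-.05,.05,.1,.15,.2)])
E
```

```text
side rect ((0.5793418884277344, -0.1978985071182251), (0.2462751567363739, 0.1378161460161209), 4.413816452026367)
  blob 0.4978 -0.1731 0.0327
  blob 0.6573 -0.1602 0.0329
  blob 0.5035 -0.2454 0.0331
  blob 0.6635 -0.2313 0.0324
cam [ 0.59 -0.74  0.56]
domeTop z0 [0.448 0.344 0.   ] (-0.05, array([0.498, 0.206])) (0.05, array([0.485, 0.154])) (0.1, array([0.479, 0.128])) (0.15, array([0.473, 0.102])) (0.2, array([0.466, 0.075]))
domeL z0 [0.277 0.275 0.   ] (-0.05, array([0.376, 0.182])) (0.05, array([0.346, 0.126])) (0.1, array([0.33 , 0.098])) (0.15, array([0.315, 0.07 ])) (0.2, array([0.3  , 0.042]))
bott z0 [ 0.815 -0.203  0.   ] (-0.05, array([ 0.881, -0.162])) (0.05, array([ 0.924, -0.268])) (0.1, array([ 0.946, -0.321])) (0.15, array([ 0.967, -0.373])) (0.2, array([ 0.989, -0.426]))
bott2 z0 [ 0.781 -0.304  0.   ] (-0.05, array([ 0.896, -0.332])) (0.05, array([ 0.941, -0.463])) (0.1, array([ 0.964, -0.528])) (0.15, array([ 0.986, -0.593])) (0.2, array([ 1.009, -0.659]))
scene rect ((0.4602990448474884, -0.1337425857782364), (0.0, 0.0), 0.0)
cam [0.   0.58 0.93]
top z0 [ 0.73
[... 197 characters left out ...]
 ] (-0.05, array([0.503, 0.131])) (0.05, array([0.424, 0.258])) (0.1, array([0.385, 0.321])) (0.15, array([0.345, 0.385])) (0.2, array([0.306, 0.448]))
bott z0 [ 0.796 -0.175 -0.   ] (-0.05, array([0.666, 0.154])) (0.05, array([0.561, 0.277])) (0.1, array([0.509, 0.338])) (0.15, array([0.457, 0.4  ])) (0.2, array([0.405, 0.462]))
left z0 [0.686 0.15  0.   ] (-0.05, array([ 1.001, -0.431])) (0.05, array([ 0.843, -0.215])) (0.1, array([ 0.765, -0.108])) (0.15, array([0.686, 0.   ])) (0.2, array([0.607, 0.108]))
low z0 [0.326 0.226 0.   ] (-0.05, array([ 0.574, -0.719])) (0.05, array([ 0.484, -0.458])) (0.1, array([ 0.439, -0.328])) (0.15, array([ 0.394, -0.198])) (0.2, array([ 0.349, -0.067]))
```

```bash
python3 - <<'E'
from h import *
st=manip.sense(); print(Ro.from_quat(st["ee_rot"]).as_matrix().round(2)); im=optics.get_image("wrist"); print(np.array(im["T_tool_cam"]).round(3)); print(im["camera_matrix"])
print("view centre/top/bot on z=0",[atz("wrist",im,p,0,st).round(3) for p in((280,210),(280,0),(280,260),(0,100),(560,100))])
E
```

```text
[[ 0.  1. -0.]
 [-0. -0. -1.]
 [-1.  0.  0.]]
[[ 0.001 -0.267  0.964  0.019]
 [ 1.    -0.    -0.001  0.   ]
 [ 0.001  0.964  0.267 -0.073]
 [ 0.     0.     0.     1.   ]]
[[350.8199061    0.         273.85933368]
 [  0.         350.8199061  206.58338208]
 [  0.           0.           1.        ]]
view centre/top/bot on z=0 [array([ 0.657, -0.038,  0.   ]), array([0.656, 0.176, 0.   ]), array([ 0.657, -0.1  ,  0.   ]), array([0.361, 0.083, 0.   ]), array([0.951, 0.082, 0.   ])]
```

```bash
python3 -m jog '[0,0,0,-0.6,-1.1,-4.3,1, 0,0,0,-0.6,-1.1,-4.3,1, 0,0,0,-0.6,-1.1,-4.3,1, 0,0,0,-0.6,-1.1,-4.3,1, 0,0,0,-0.6,-1.1,-4.3,1, 0,0,0,-0.6,-1.1,-4.3,1, 0,0,0,-0.6,-1.1,-4.3,1, 0,0,0,-0.6,-1.1,-4.3,1]' && python3 -m jog '[-8.5,0,0,0,0,0,1, -8.5,0,0,0,0,0,1, -8.5,0,0,0,0,0,1, -8.5,0,0,0,0,0,1, -8.5,0,0,0,0,0,1, -8.5,0,0,0,0,0,1, -8.5,0,0,0,0,0,1, -8.5,0,0,0,0,0,1, -8.5,0,0,0,0,0,1, -8.5,0,0,0,0,0,1, -8.5,0,0,0,0,0,1]'
cat > look.py <<'E'
from h import *
import sys
st=manip.sense(); im=optics.get_image("wrist"); cv2.imwrite(f"pics/{sys.argv[1]}.png",im["img"])
R=Ro.from_quat(st["ee_rot"]).as_matrix(); print("tool",st["tool_pos"].round(4),"q7",st["q"][6].round(2)); print(R.round(3))
Z=dict(white_pot_mid=.0275,black_pot_mid=.031,hardener_mid=.033,counter_mid=.0135)
for n in sys.argv[2:]:
    for k in tip_of("wrist",n)[:2]:
        v,u=k["centre"]; p=atz("wrist",im,(u,v),Z[n],st); print(n,round(k["conf"],2),round(u),round(v),p.round(4),"tool y,z cm",((R.T@(p-st["tool_pos"]))[1:]*100).round(1))
E
python3 look.py w1 white_pot_mid black_pot_mid hardener_mid counter_mid
```

```text
t: 2.3
tool_pos: [0.5613, 0.3455, 0.4532]
ee_rot: [0.5, 0.5, -0.5, 0.5]
ft_force: [0.7, 1.5, -0.1]
width: 0.999
t: 3.4
tool_pos: [0.562, 0.3439, 0.4527]
ee_rot: [-0.024, 0.707, 0.024, 0.707]
ft_force: [0.7, -0.2, -0.2]
width: 1.003
tool [0.562  0.3439 0.4527] q7 0.94
[[ 0.    -0.067  0.998]
 [-0.     0.998  0.067]
 [-1.    -0.     0.   ]]
white_pot_mid 0.88 269 220 [0.6185 0.3419 0.0275] tool y,z cm [-0.6  5.6]
hardener_mid 0.76 322 94 [0.4697 0.3899 0.033 ] tool y,z cm [ 5.2 -8.9]
counter_mid 0.74 255 137 [0.5223 0.3196 0.0135] tool y,z cm [-2.2 -4.1]
```

View pics/w1.png

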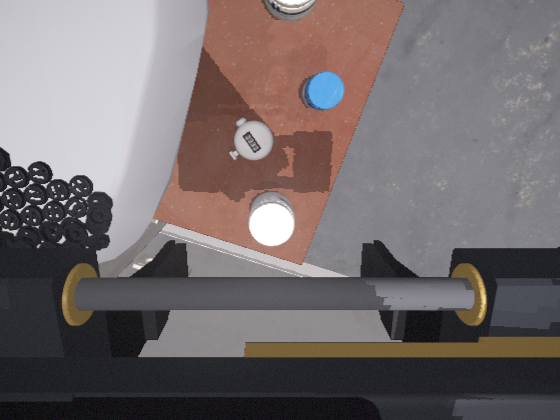

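The wrist view shows all four: white (270,220), counter (254,140) with its two stubs pointing left (lever lower-left, knob upper-left), hardener (324,90), and the edge of black at the top. White comes first, slightly yawed away from the heap.

```bash
python3 -m jog '[0,0,0,2,-0.3,2.8,1, 0,0,0,2,-0.3,2.8,1, -8,0,0,4,0,0,1, -8,0,0,4,0,0,1, 0,0,0,4,0,0,1, 0,0,0,4,0,0,1]' && python3 look.py w2 white_pot_mid
```

```text
t: 4.25
tool_pos: [0.6183, 0.3412, 0.2513]
ee_rot: [-0.119, 0.697, 0.119, 0.697]
ft_force: [-0.6, 0.3, 0.2]
width: 1.0
tool [0.6183 0.3412 0.2513] q7 1.19
[[ 0.    -0.331  0.943]
 [ 0.     0.943  0.331]
 [-1.    -0.     0.   ]]
white_pot_mid 0.65 278 231 [0.6173 0.3434 0.0275] tool y,z cm [ 0.2 -0. ]
```

View pics/w2.png

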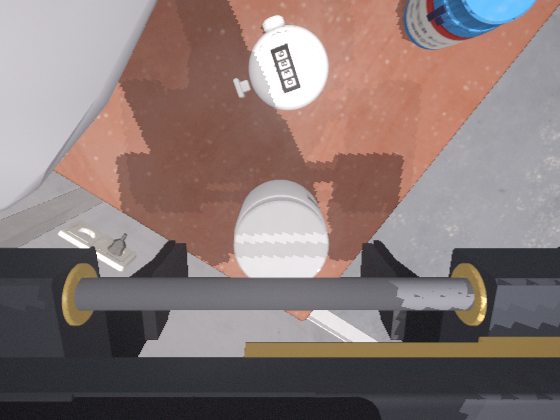

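White (282,235) sits between the fingers; the heap is well to the left.

```bash
python3 -m jog '[0,0,0,3,0.2,0,1, 0,0,0,3,0,0,1, 0,0,0,0,0,0,-1, 0,0,0,0,0,0,-1, 0,0,0,0,0,0,-1, 0,0,0,0,0,0,-1, 0,0,0,0,0,0,-1, 0,0,0,0,0,0,-1]' && python3 -m jog '[0,0,0,0,0,0,-1, 0,0,0,-2,0,0,-1,0,0,0,-4,0,0,-1,0,0,0,-4,0,0,-1,0,0,0,-4,0,0,-1,0,0,0,-4,0,0,-1,0,0,0,-4,0,0,-1]'
```

```text
t: 5.15
tool_pos: [0.618, 0.3441, 0.1947]
ee_rot: [-0.119, 0.696, 0.12, 0.698]
ft_force: [-1.3, 0.3, 5.7]
width: 0.616
t: 5.85
tool_pos: [0.6173, 0.3428, 0.4136]
ee_rot: [-0.12, 0.697, 0.119, 0.696]
ft_force: [-0.2, 0.8, -1.8]
width: 0.617
```

```bash
python3 -m jog '[7.4,0,0,0,0,0,-1,7.3,0,0,0,0,0,-1,0,0,0,0,-4.2,0,-1,0,0,0,0,-4.2,0,-1,0,0,0,0,-4.2,0,-1,0,0,0,0,-4.2,0,-1,0,0,0,0,-4.2,0,-1,0,0,0,0,-4.2,0,-1,0,0,0,0,-4.2,0,-1,0,0,0,0,-4.2,0,-1,0,0,0,0,-4.2,0,-1,0,0,0,0,-4.2,0,-1,0,0,0,0,-4.2,0,-1,0,0,0,0,-4.2,0,-1,0,0,0,0,0,0,-1]'
cat > mat.py <<'E'
from h import *
import sys
st=manip.sense(); im=optics.get_image("wrist"); cv2.imwrite(f"pics/{sys.argv[1]}.png",im["img"])
R=Ro.from_quat(st["ee_rot"]).as_matrix(); print("tool",st["tool_pos"].round(4),"yaw",np.degrees(np.arctan2(R[1,1],R[0,1])).round(1))
h=cv2.cvtColor(im["img"],cv2.COLOR_BGR2HSV); m=cv2.inRange(h,(108,110,60),(130,255,255))
cs,_=cv2.findContours(m,cv2.RETR_CCOMP,cv2.CHAIN_APPROX_NONE)
for k in cs:
    if cv2.contourArea(k)>500:
        P=np.array([atz("wrist",im,p[0],.006,st)[:2] for p in k],np.float32); (a,b),r=cv2.minEnclosingCircle(P)
        print("blob",round(a,4),round(b,4),"r",round(r,4),"fill",round(cv2.contourArea(P)/(np.pi*r*r),2))
E
python3 mat.py m1
```

```text
t: 7.35
tool_pos: [0.6584, -0.1688, 0.4112]
ee_rot: [-0.027, 0.708, 0.023, 0.705]
ft_force: [-0.6, -1.3, -1.8]
width: 0.617
tool [ 0.6584 -0.1688  0.4112] yaw 94.1
blob 0.6637 -0.2319 r 0.0258 fill 0.62
blob 0.6577 -0.1617 r 0.0341 fill 0.89
blob 0.5777 -0.168 r 0.0344 fill 0.96
blob 0.498 -0.174 r 0.0342 fill 0.79
blob 0.5031 -0.2438 r 0.0258 fill 0.63
blob 0.5045 -0.2459 r 0.0145 fill 0.91
blob 0.5921 -0.1953 r 0.1303 fill 0.37
blob 0.6633 -0.2315 r 0.0306 fill 0.67
blob 0.5778 -0.1676 r 0.0388 fill 0.96
```

View pics/m1.png

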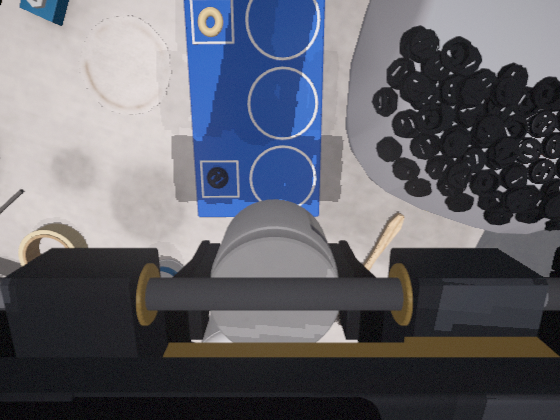

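The mat is at bottom centre-left: far ring (283,177), middle (283,103), near (283,20). The heap edge (350–370 px) comes close to the mat's left edge, so I'll turn the jaws along the row to keep the 190 mm body off the heap.

```bash
python3 -m jog '[8.14,0,0,0,0,0,-1,8.14,0,0,0,0,0,-1,8.14,0,0,0,0,0,-1,8.14,0,0,0,0,0,-1,8.14,0,0,0,0,0,-1,8.14,0,0,0,0,0,-1,8.14,0,0,0,0,0,-1,8.14,0,0,0,0,0,-1,8.14,0,0,0,0,0,-1,8.14,0,0,0,0,0,-1,8.14,0,0,0,0,0,-1,0,0,0,0,0,0,-1]'
python3 mat.py m2; cat > go.py <<'E'
from h import *
import sys
st=manip.sense(); R=Ro.from_quat(st["ee_rot"]).as_matrix(); p=np.array([float(v) for v in sys.argv[1:4]])
print("cm tool",((R.T@(p-st["tool_pos"]))*100).round(2),"yaw",np.degrees(np.arctan2(R[1,1],R[0,1])).round(1),"tilt",R[2,0].round(4),st["tool_pos"].round(4))
E
python3 go.py .6576 -.161 .24
```

```text
t: 8.6
tool_pos: [0.6598, -0.1573, 0.4122]
ee_rot: [0.476, 0.523, -0.476, 0.522]
ft_force: [0.2, 0.4, -2.4]
width: 0.615
tool [ 0.6598 -0.1573  0.4122] yaw 5.4
blob 0.6575 -0.1618 r 0.0342 fill 0.84
blob 0.5772 -0.1682 r 0.0343 fill 0.96
blob 0.4972 -0.1745 r 0.0343 fill 0.96
blob 0.5793 -0.1892 r 0.1382 fill 0.34
blob 0.5775 -0.1684 r 0.0388 fill 0.96
blob 0.4975 -0.1746 r 0.0387 fill 0.96
cm tool [17.23 -0.23  0.34] yaw 5.5 tilt -1.0 [ 0.6598 -0.1575  0.4123]
```

View pics/m2.png

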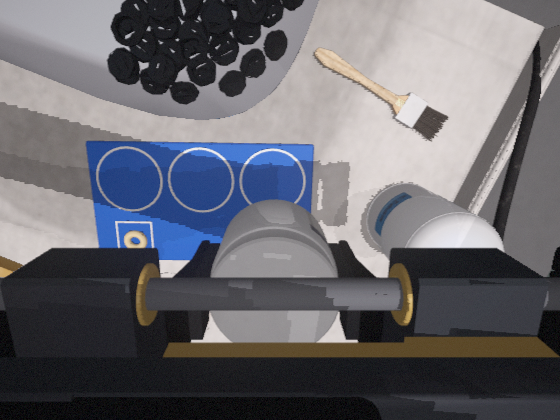

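The big wash bottle (foot edge at 362,220) stands near the far end. Yawing to about 32° keeps the body clear of both the bottle and the heap.

```bash
python3 -m jog '[-8.5,0,0,0,0,0,-1,-8.5,0,0,0,0,0,-1,-8.5,0,0,0,0,0,-1,0,0,0,0,0,0,-1]'; python3 go.py .6576 -.1612 .24
```

```text
t: 9.05
tool_pos: [0.6597, -0.1583, 0.4125]
ee_rot: [0.348, 0.616, -0.348, 0.615]
ft_force: [0.4, -0.1, -2.2]
width: 0.613
cm tool [17.25 -0.33  0.15] yaw 31.0 tilt -1.0 [ 0.6597 -0.1583  0.4125]
```

```bash
python3 -m jog '[0,0,0,4.3,-0.2,0.1,-1,0,0,0,4.3,-0.1,0,-1,0,0,0,4.3,0,0,-1,0,0,0,4.3,0,0,-1,0,0,0,1,0,0,-1,0,0,0,1,0,0,-1,0,0,0,1,0,0,-1,0,0,0,0,0,0,-1]'; python3 go.py .6576 -.1612 .20
```

```text
t: 9.85
tool_pos: [0.6581, -0.1613, 0.2113]
ee_rot: [0.35, 0.614, -0.349, 0.615]
ft_force: [0.2, 1.0, -1.9]
width: 0.617
cm tool [ 1.13 -0.04 -0.04] yaw 30.7 tilt -1.0 [ 0.6581 -0.1613  0.2113]
```

```bash
python3 -m jog '[0,0,0,0.4,0,0,-1,0,0,0,0.3,0,0,-1,0,0,0,0.2,0,0,-1,0,0,0,0,0,0,-1,0,0,0,0,0,0,-1]'; python3 -m jog '[0,0,0,0.1,0,0,-1,0,0,0,0.1,0,0,-1,0,0,0,0,0,0,-1]'
```

```text
t: 10.35
tool_pos: [0.6578, -0.1614, 0.202]
ee_rot: [0.35, 0.615, -0.349, 0.615]
ft_force: [-0.1, -0.5, -2.9]
width: 0.613
t: 10.65
tool_pos: [0.6579, -0.1614, 0.2011]
ee_rot: [0.35, 0.614, -0.349, 0.615]
ft_force: [-3.3, 0.2, 4.8]
width: 0.618
```

```bash
python3 -m jog '[0,0,0,0,0,0,0.6,0,0,0,0,0,0,0.6,0,0,0,0,0,0,0.6,0,0,0,0,0,0,0.6,0,0,0,-2,0,0,0.6,0,0,0,-4,0,0,0.6,0,0,0,-4,0,0,0.6,0,0,0,-4,0,0,0.6,0,0,0,-4,0,0,0.6,0,0,0,-3,0,0,1]'; python3 go.py .48 .34 .42;python3 look.py m3 white_pot_mid
```

```text
t: 11.65
tool_pos: [0.6578, -0.1613, 0.413]
ee_rot: [0.35, 0.614, -0.349, 0.616]
ft_force: [-0.4, -0.0, 0.2]
width: 0.836
cm tool [ -0.8   10.36 -52.17] yaw 30.8 tilt -1.0 [ 0.6578 -0.1613  0.413 ]
tool [ 0.6578 -0.1613  0.413 ] q7 0.71
[[ 0.003  0.859  0.511]
 [-0.001  0.511 -0.859]
 [-1.     0.002  0.002]]
white_pot_mid 0.85 272 181 [ 0.6577 -0.1623  0.0275] tool y,z cm [-0.2 -0. ]
```

View pics/m3.png

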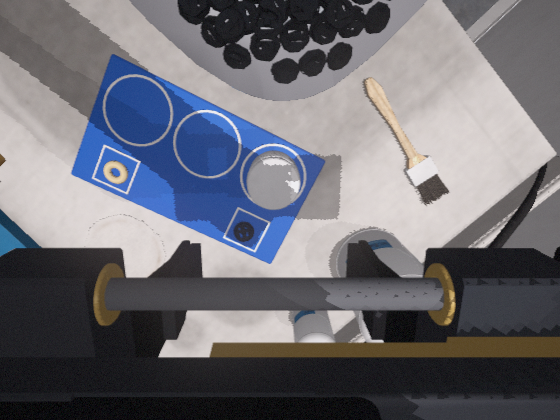

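White is in the far ring (272,181), cap and brush undisturbed. Now the black pot.

```bash
python3 -m jog '[0,0,0,-0.1,0.24,-4.6,1,0,0,0,-0.1,0.24,-4.6,1,0,0,0,0,0.24,-4.6,1,0,0,0,0,0.24,-4.6,1,0,0,0,0,0.24,-4.6,1,0,0,0,0,0.24,-4.6,1,0,0,0,0,0.24,-4.6,1,0,0,0,0,0.24,-4.6,1,0,0,0,0,0.24,-4.6,1,0,0,0,0,0.24,-4.6,1,0,0,0,0,0.24,-4.6,1,0,0,0,0,0.24,-4.6,1,8.5,0,0,0,0,0,1,8.5,0,0,0,0,0,1,8.5,0,0,0,0,0,1,0,0,0,0,0,0,1]'; python3 look.py b1 black_pot_mid counter_mid hardener_mid
```

```text
t: 13.35
tool_pos: [0.4, 0.3277, 0.411]
ee_rot: [0.476, 0.522, -0.477, 0.522]
ft_force: [0.5, -0.6, -0.7]
width: 0.994
tool [0.4    0.3277 0.411 ] q7 -0.67
[[-0.001  0.996  0.092]
 [-0.001  0.092 -0.996]
 [-1.    -0.001  0.001]]
black_pot_mid 0.98 244 159 [0.3663 0.3483 0.031 ] tool y,z cm [-3.1 -2.4]
counter_mid 0.7 386 201 [0.5261 0.3138 0.0135] tool y,z cm [12.5  2.5]
hardener_mid 0.76 347 128 [0.4669 0.3894 0.033 ] tool y,z cm [ 7.3 -5.6]
```

View pics/b1.png

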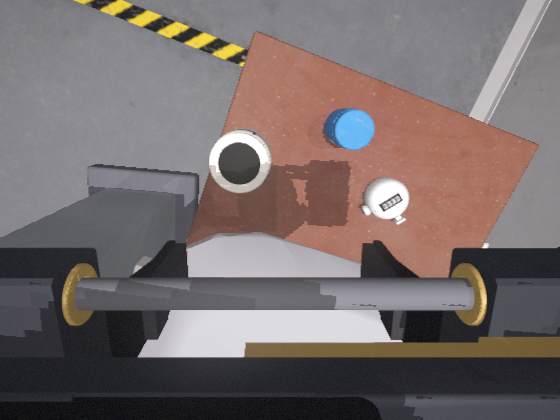

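Black pot at (240,162), hardener (350,130), counter (386,200). I'll move above black.

```bash
python3 -m jog '[0,0,0,3,-1.6,-1.2,1,0,0,0,4,-1.5,-1.2,1,0,0,0,4,0,0,1,0,0,0,4,0,0,1,0,0,0,0,0,0,1]'; python3 look.py b2 black_pot_mid
```

```text
t: 14.05
tool_pos: [0.3652, 0.3467, 0.2568]
ee_rot: [0.472, 0.523, -0.48, 0.522]
ft_force: [-0.9, -0.4, -0.6]
width: 0.999
tool [0.3652 0.3467 0.2568] q7 -0.8
[[-0.008  0.996  0.094]
 [-0.007  0.094 -0.996]
 [-1.    -0.009  0.006]]
```

View pics/b2.png

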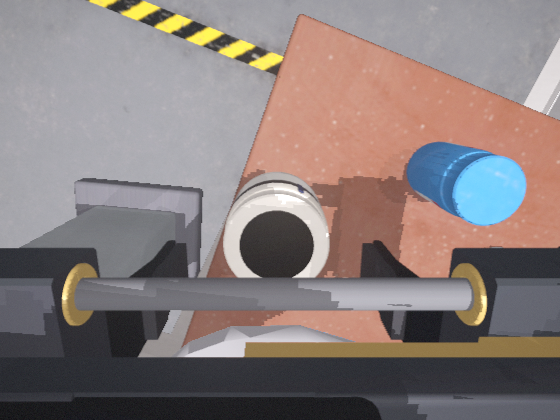

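Black's lid (276,244) is centred between the fingers.

```bash
python3 -m jog '[0,0,0,3,0,0,1,0,0,0,3,0,0,1,0,0,0,0,0,0,1]' && python3 -m jog '[0,0,0,0,0,0,-1, 0,0,0,0,0,0,-1, 0,0,0,0,0,0,-1, 0,0,0,0,0,0,-1, 0,0,0,0,0,0,-1, 0,0,0,0,0,0,-1]' && python3 -m jog '[0,0,0,-2,0,0,-1,0,0,0,-4,0,0,-1,0,0,0,-4,0,0,-1,0,0,0,-4,0,0,-1,0,0,0,-4,0,0,-1,0,0,0,-4,0,0,-1,0,0,0,0,0,0,-1]'; python3 go.py .4975 -.174 .415
```

```text
t: 14.45
tool_pos: [0.367, 0.3482, 0.2012]
ee_rot: [0.476, 0.523, -0.477, 0.522]
ft_force: [-0.6, 0.8, -0.5]
width: 1.002
t: 15.05
tool_pos: [0.3666, 0.3493, 0.2027]
ee_rot: [0.476, 0.523, -0.477, 0.522]
ft_force: [-5.0, -0.4, 7.4]
width: 0.681
t: 15.75
tool_pos: [0.3678, 0.35, 0.4277]
ee_rot: [0.48, 0.522, -0.473, 0.523]
ft_force: [0.3, 0.2, -2.6]
width: 0.682
cm tool [ 1.06  8.1  53.37] yaw 5.3 tilt -0.9999 [0.3678 0.35   0.4277]
```

```bash
python3 -m jog '[0,0,0,0,1.6,4.4,-1,0,0,0,0,1.6,4.4,-1,0,0,0,0,1.6,4.4,-1,0,0,0,0,1.6,4.4,-1,0,0,0,0,1.6,4.4,-1,0,0,0,0,0.1,4.4,-1,0,0,0,0,0,4.4,-1,0,0,0,0,0,4.4,-1,0,0,0,0,0,4.4,-1,0,0,0,0,0,4.4,-1,0,0,0,0,0,4.4,-1,0,0,0,0,0,4.4,-1,0,0,0,0,0,0,-1,0,0,0,0,0,0,-1]'; python3 mat.py m4;python3 go.py .4975 -.174 .225
```

```text
t: 17.15
tool_pos: [0.4957, -0.1708, 0.4204]
ee_rot: [0.477, 0.522, -0.478, 0.521]
ft_force: [-0.4, 0.7, -2.4]
width: 0.679
tool [ 0.4957 -0.1708  0.4204] yaw 5.1
blob 0.5781 -0.1683 r 0.0342 fill 0.96
blob 0.498 -0.1745 r 0.0342 fill 0.83
blob 0.5793 -0.1887 r 0.1378 fill 0.25
blob 0.5781 -0.168 r 0.0389 fill 0.96
cm tool [19.56  0.14  0.51] yaw 5.2 tilt -1.0 [ 0.496  -0.1692  0.4206]
```

View pics/m4.png

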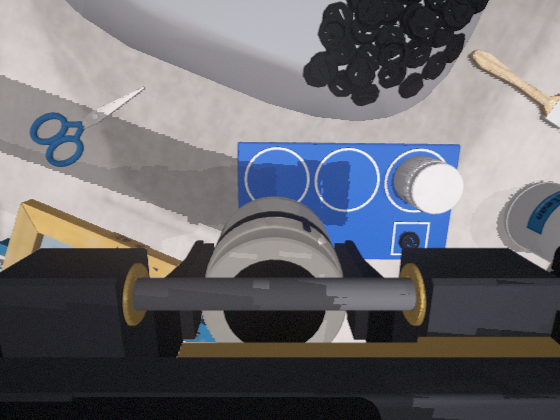

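Black is above the near ring (276,180), white stands in the far ring, and the frame and scissors are clear.

```bash
python3 -m jog '[0,0,0,4,0.1,0.3,-1,0,0,0,4,0.1,0.2,-1,0,0,0,4,0,0,-1,0,0,0,4,0,0,-1,0,0,0,2,0,0,-1,0,0,0,1.5,0,0,-1,0,0,0,0.7,0,0,-1,0,0,0,0,0,0,-1]'; python3 go.py .4976 -.174 .207
```

```text
t: 18.0
tool_pos: [0.4983, -0.173, 0.2188]
ee_rot: [0.476, 0.524, -0.476, 0.522]
ft_force: [-0.4, 1.0, -2.6]
width: 0.687
cm tool [ 1.18 -0.08  0.1 ] yaw 5.4 tilt -1.0 [ 0.4983 -0.173   0.2188]
```

```bash
python3 -m jog '[0,0,0,0.5,0,0.1,-1,0,0,0,0.4,0,0,-1,0,0,0,0.2,0,0,-1,0,0,0,0,0,0,-1,0,0,0,0,0,0,-1]'; python3 -m jog '[0,0,0,0.1,0,0,-1,0,0,0,0.1,0,0,-1,0,0,0,0,0,0,-1]'
```

```text
t: 18.5
tool_pos: [0.4989, -0.1754, 0.2093]
ee_rot: [0.477, 0.522, -0.476, 0.523]
ft_force: [-0.3, -0.5, 0.7]
width: 0.685
t: 18.8
tool_pos: [0.499, -0.1755, 0.2092]
ee_rot: [0.477, 0.522, -0.476, 0.523]
ft_force: [-5.4, 3.1, 16.0]
width: 0.683
```

```bash
python3 -m jog '[0,0,0,0,0,0,0.7,0,0,0,0,0,0,0.7,0,0,0,0,0,0,0.7,0,0,0,0,0,0,0.7,0,0,0,-2,0,0,0.7,0,0,0,-4,0,0,0.7,0,0,0,-4,0,0,0.7,0,0,0,-4,0,0,0.7,0,0,0,-4,0,0,0.7,0,0,0,-3,0,0,1]'; python3 go.py .5243 .317 .42;python3 look.py m5 black_pot_mid white_pot_mid
```

```text
t: 19.8
tool_pos: [0.4988, -0.1754, 0.4195]
ee_rot: [0.477, 0.522, -0.476, 0.523]
ft_force: [0.8, 0.1, 0.0]
width: 0.885
cm tool [ -0.08   7.05 -48.8 ] yaw 5.3 tilt -1.0 [ 0.4988 -0.1754  0.4195]
tool [ 0.4988 -0.1754  0.4195] q7 0.38
[[ 0.003  0.996  0.092]
 [-0.001  0.092 -0.996]
 [-1.     0.003  0.001]]
black_pot_mid 0.76 274 183 [ 0.4996 -0.1789  0.031 ] tool y,z cm [-0.1  0.3]
white_pot_mid 0.93 421 182 [ 0.6581 -0.1634  0.0275] tool y,z cm [15.9  0.2]
```

```bash
python3 -m jog '[0,0,0,0,0.64,-4.4,1,0,0,0,0,0.64,-4.4,1,0,0,0,0,0.64,-4.4,1,0,0,0,0,0.64,-4.4,1,0,0,0,0,0.64,-4.4,1,0,0,0,0,0.64,-4.4,1,0,0,0,0,0.64,-4.4,1,0,0,0,0,0.64,-4.4,1,0,0,0,0,0.64,-4.4,1,0,0,0,0,0.64,-4.4,1,0,0,0,0,0.64,-4.4,1,5.7,0,0,4,0,0,1,5.7,0,0,4,0,0,1,0,0,0,4,0,0,1,0,0,0,2,0,0,1,0,0,0,0,0,0,1]'; python3 look.py c1 counter_mid hardener_mid
```

```text
t: 21.55
tool_pos: [0.5225, 0.3117, 0.2709]
ee_rot: [-0.522, -0.473, 0.53, -0.472]
ft_force: [-0.5, -0.0, 0.8]
width: 1.0
tool [0.5225 0.3117 0.2709] q7 -0.78
[[-0.009  0.994 -0.107]
 [-0.005 -0.107 -0.994]
 [-1.    -0.009  0.006]]
counter_mid 0.72 280 210 [0.5251 0.3143 0.0135] tool y,z cm [ 0.5 -0.4]
hardener_mid 0.87 173 109 [0.4678 0.39   0.033 ] tool y,z cm [-6.1 -7.3]
```

View pics/c1.png

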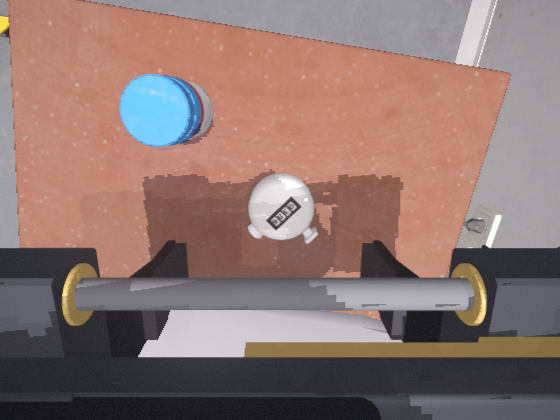

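Counter drum (281,210), with lever and knob symmetric below it, so the diagonal grip is lined up.

```bash
python3 -m jog '[0,0,0,3,0.4,-0.4,1,0,0,0,3,0,0,1,0,0,0,1.8,0,0,1,0,0,0,0,0,0,1,0,0,0,0,0,0,1]'; python3 go.py .5250 .3147 .186
```

```text
t: 22.2
tool_pos: [0.5295, 0.3171, 0.2004]
ee_rot: [0.527, 0.472, -0.525, 0.473]
ft_force: [-0.3, 0.1, 0.9]
width: 1.001
cm tool [ 1.44 -0.42  0.29] yaw -6.1 tilt -1.0 [0.5295 0.3171 0.2004]
```

```bash
python3 -m jog '[0,0,0,0.8,-0.4,0.25,1,0,0,0,0.5,0,0,1,0,0,0,0,0,0,1,0,0,0,0,0,0,1]';  python3 -m jog '[0,0,0,0,0,0,-1, 0,0,0,0,0,0,-1, 0,0,0,0,0,0,-1, 0,0,0,0,0,0,-1, 0,0,0,0,0,0,-1, 0,0,0,0,0,0,-1,0,0,0,0,0,0,-1]'
```

```text
t: 22.6
tool_pos: [0.5246, 0.3146, 0.186]
ee_rot: [0.526, 0.472, -0.526, 0.473]
ft_force: [-0.1, 1.0, 0.6]
width: 0.999
t: 23.3
tool_pos: [0.5246, 0.3145, 0.1858]
ee_rot: [0.526, 0.472, -0.526, 0.473]
ft_force: [-0.8, 0.5, -0.1]
width: 0.513
```

```bash
python3 -m jog '[0,0,0,-2,0,0,-1,0,0,0,-4,0,0,-1,0,0,0,-4.4,0,0,-1,0,0,0,-4.4,0,0,-1,0,0,0,-4.4,0,0,-1,-5.6,0,0,-4.2,0,0,-1,-5.6,0,0,0,0,0,-1,0,0,0,0,0,0,-1]'; python3 go.py .5779 -.1677 .42
```

```text
t: 24.1
tool_pos: [0.5245, 0.3147, 0.4211]
ee_rot: [0.478, 0.521, -0.477, 0.522]
ft_force: [0.9, -0.2, -1.9]
width: 0.511
cm tool [ 0.07  1.04 48.52] yaw 5.1 tilt -1.0 [0.5245 0.3147 0.4211]
```

```bash
python3 -m jog '[0,0,0,0,0.1,4.4,-1,0,0,0,0,0.1,4.4,-1,0,0,0,0,0.1,4.4,-1,0,0,0,0,0.1,4.4,-1,0,0,0,0,0.1,4.4,-1,0,0,0,0,0.1,4.4,-1,0,0,0,0,0.1,4.4,-1,0,0,0,0,0.1,4.4,-1,0,0,0,0,0.1,4.4,-1,0,0,0,0,0.1,4.4,-1,0,0,0,0,0,4.4,-1,0,0,0,0,0,0,-1,0,0,0,0,0,0,-1,0,0,0,0,0,0,-1]'; python3 go.py .5779 -.1677 .215; python3 look.py m6 counter_mid
```

```text
t: 25.5
tool_pos: [0.5772, -0.1653, 0.4185]
ee_rot: [0.477, 0.523, -0.477, 0.521]
ft_force: [-0.0, 0.2, -1.5]
width: 0.505
cm tool [20.35  0.09  0.28] yaw 5.1 tilt -1.0 [ 0.5772 -0.1653  0.4185]
tool [ 0.5772 -0.1653  0.4185] q7 0.32
[[-0.002  0.996  0.089]
 [ 0.002  0.089 -0.996]
 [-1.    -0.002 -0.002]]
counter_mid 0.97 276 262 [ 0.5874 -0.2663  0.0135] tool y,z cm [ 0.2 10.2]
```

View pics/m6.png

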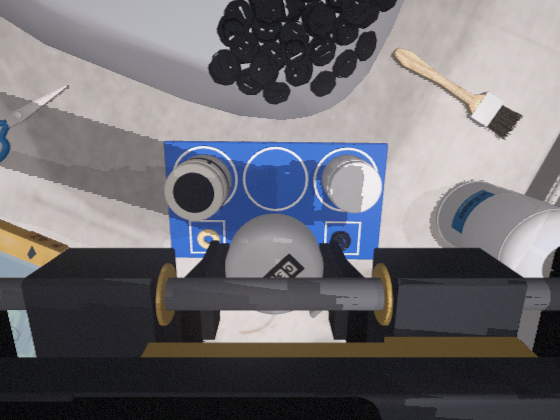

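Both pots are in their rings and the middle ring (275,178) is free. Lowering the counter.

```bash
python3 -m jog '[0,0,0,4,0.1,0.2,-1,0,0,0,4,0,0.1,-1,0,0,0,4,0,0,-1,0,0,0,3,0,0,-1,0,0,0,0,0,0,-1,0,0,0,0,0,0,-1]'; python3 go.py .5779 -.1677 .205
```

```text
t: 26.2
tool_pos: [0.5788, -0.1686, 0.2703]
ee_rot: [0.477, 0.522, -0.477, 0.522]
ft_force: [-0.1, -0.4, -0.6]
width: 0.51
cm tool [ 6.53 -0.08 -0.1 ] yaw 5.1 tilt -1.0 [ 0.5788 -0.1686  0.2703]
```

```bash
python3 -m jog '[0,0,0,2.5,-0.1,-0.1,-1,0,0,0,2.5,0,0,-1,0,0,0,1.5,0,0,-1,0,0,0,0.7,0,0,-1,0,0,0,0,0,0,-1]'; python3 -m jog '[0,0,0,0.3,0,0,-1,0,0,0,0.2,0,0,-1,0,0,0,0,0,0,-1,0,0,0,0,0,0,-1]'
```

```text
t: 26.7
tool_pos: [0.5777, -0.1686, 0.1982]
ee_rot: [0.477, 0.522, -0.477, 0.522]
ft_force: [0.4, -0.2, -1.4]
width: 0.511
t: 27.1
tool_pos: [0.5776, -0.1688, 0.1932]
ee_rot: [0.478, 0.521, -0.477, 0.522]
ft_force: [-0.2, 1.0, -0.9]
width: 0.511
```

```bash
python3 -m jog '[0,0,0,0.15,0,0,-1,0,0,0,0,0,0,-1,0,0,0,0,0,0,-1]'; python3 -m jog '[0,0,0,0,0,0,0.15,0,0,0,0,0,0,0.15,0,0,0,0,0,0,0.15,0,0,0,0,0,0,0.15]'
```

```text
t: 27.4
tool_pos: [0.5777, -0.1688, 0.1922]
ee_rot: [0.478, 0.521, -0.477, 0.522]
ft_force: [-1.3, 0.6, 5.3]
width: 0.511
t: 27.8
tool_pos: [0.5773, -0.1687, 0.191]
ee_rot: [0.477, 0.522, -0.477, 0.522]
ft_force: [-0.5, -0.5, -0.5]
width: 0.574
```

```bash
python3 -m jog '[0,0,0,-2,0,0,0.15,0,0,0,-4,0,0,0.15,0,0,0,-4.2,0,0,1,0,0,0,-4.2,0,0,1,0,0,0,-4.2,0,0,1,0,0,0,-4.2,0,0,1,0,0,0,0,0,0,1]';  python3 look.py m7 counter_mid white_pot_mid black_pot_mid; python3 go.py .468 .39 .42
python3 -m jog '[0,0,0,0,-0.45,-4.3,1,0,0,0,0,-0.45,-4.3,1,0,0,0,0,-0.45,-4.3,1,0,0,0,0,-0.45,-4.3,1,0,0,0,0,-0.45,-4.3,1,0,0,0,0,-0.45,-4.3,1,0,0,0,0,-0.45,-4.3,1,0,0,0,0,-0.45,-4.3,1,0,0,0,0,-0.45,-4.3,1,0,0,0,0,-0.45,-4.3,1,0,0,0,0,-0.45,-4.3,1,0,0,0,0,-0.45,-4.3,1,0,0,0,0,-0.45,-4.3,1,0,0,0,4,0,0,1,0,0,0,4,0,0,1,0,0,0,4,0,0,1,0,0,0,0,0,0,1,0,0,0,0,0,0,1]';  python3 look.py h1 hardener_mid
```

```text
t: 28.5
tool_pos: [0.5786, -0.169, 0.4266]
ee_rot: [0.479, 0.518, -0.475, 0.525]
ft_force: [0.9, -0.9, 0.1]
width: 0.935
tool [ 0.5786 -0.169   0.4266] q7 0.32
[[ 0.012  0.996  0.088]
 [-0.003  0.088 -0.996]
 [-1.     0.012  0.004]]
counter_mid 0.68 270 174 [ 0.5787 -0.1683  0.0135] tool y,z cm [-0.5 -0.2]
white_pot_mid 0.84 339 171 [ 0.6533 -0.1556  0.0275] tool y,z cm [ 7.1 -0.8]
black_pot_mid 0.58 196 178 [ 0.4989 -0.1766  0.031 ] tool y,z cm [-8.5 -0.1]
cm tool [ -0.17  -5.94 -56.6 ] yaw 5.1 tilt -1.0 [ 0.5771 -0.1686  0.4178]
t: 30.5
tool_pos: [0.4696, 0.3827, 0.2983]
ee_rot: [0.476, 0.522, -0.478, 0.521]
ft_force: [0.7, 1.4, -0.2]
width: 1.001
tool [0.4696 0.3827 0.2983] q7 -0.76
[[-0.003  0.996  0.088]
 [-0.002  0.088 -0.996]
 [-1.    -0.003  0.001]]
hardener_mid 0.59 276 202 [0.4697 0.3911 0.033 ] tool y,z cm [ 0.2 -0.9]
```

View pics/h1.png

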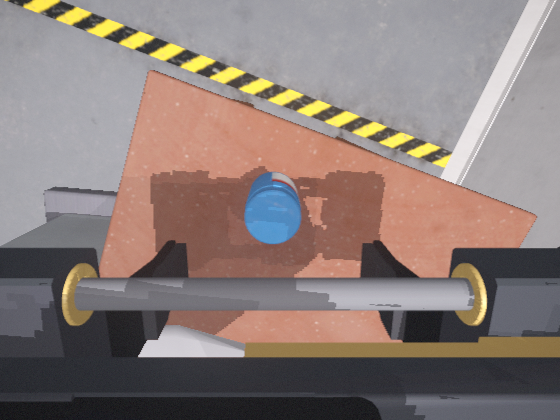

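Hardener (273,208) is between the fingers.

```bash
python3 -m jog '[0,0,0,3,0,-0.8,1,0,0,0,3,0,0,1,0,0,0,3,0,0,1,0,0,0,1,0,0,1,0,0,0,0,0,0,1,0,0,0,0,0,0,1]'; python3 go.py .4690 .3905 .1985; python3 -m jog '[0,0,0,0,0,0,-1, 0,0,0,0,0,0,-1, 0,0,0,0,0,0,-1, 0,0,0,0,0,0,-1, 0,0,0,0,0,0,-1, 0,0,0,0,0,0,-1,0,0,0,0,0,0,-1,0,0,0,0,0,0,-1,0,0,0,0,0,0,-1]'
```

```text
t: 31.2
tool_pos: [0.47, 0.3917, 0.2015]
ee_rot: [0.479, 0.521, -0.476, 0.522]
ft_force: [-1.3, 0.3, -0.6]
width: 1.003
cm tool [ 0.3  -0.11  0.11] yaw 5.0 tilt -1.0 [0.47   0.3917 0.2015]
t: 32.1
tool_pos: [0.469, 0.391, 0.1992]
ee_rot: [0.477, 0.522, -0.478, 0.522]
ft_force: [-0.4, -0.1, 0.6]
width: 0.429
```

```bash
python3 -m jog '[0,0,0,-3,0,0,-1,0,0,0,-4,0,0,-1,0,0,0,-4,0,0,-1,0,0,0,-4,0,0,-1,0,0,0,-4,0,0,-1,0,0,0,-4,0,0,-1,0,0,0,0,0,0,-1]';python3 -m jog '[0,0,0,0,1.07,4.37,-1,0,0,0,0,1.07,4.37,-1,0,0,0,0,1.07,4.37,-1,0,0,0,0,1.07,4.37,-1,0,0,0,0,1.07,4.37,-1,0,0,0,0,1.07,4.37,-1,0,0,0,0,1.07,4.37,-1,0,0,0,0,1.07,4.37,-1,0,0,0,0,1.07,4.37,-1,0,0,0,0,1.07,4.37,-1,0,0,0,0,1.07,4.37,-1,0,0,0,0,1.07,4.37,-1,0,0,0,0,1.07,4.37,-1,-8.5,0,0,0,0,0,-1,-8.5,0,0,0,0,0,-1,-8.5,0,0,0,0,0,-1,0,0,0,0,0,0,-1,0,0,0,0,0,0,-1]';  python3 look.py s1 white_pot_mid; python3 go.py .6578 -.1618 .27
```

```text
t: 32.8
tool_pos: [0.4696, 0.3921, 0.4361]
ee_rot: [0.481, 0.521, -0.473, 0.522]
ft_force: [0.5, -0.2, -0.5]
width: 0.428
t: 34.6
tool_pos: [0.6577, -0.1626, 0.4285]
ee_rot: [0.352, 0.614, -0.352, 0.613]
ft_force: [0.8, -0.7, -1.1]
width: 0.43
tool [ 0.6577 -0.1626  0.4285] q7 0.69
[[-0.001  0.863  0.506]
 [ 0.     0.506 -0.863]
 [-1.    -0.001 -0.001]]
white_pot_mid 0.95 272 175 [ 0.6541 -0.1609  0.0275] tool y,z cm [-0.2 -0.3]
cm tool [15.89  0.05 -0.06] yaw 30.4 tilt -1.0 [ 0.6577 -0.1626  0.4289]
```

View pics/s1.png

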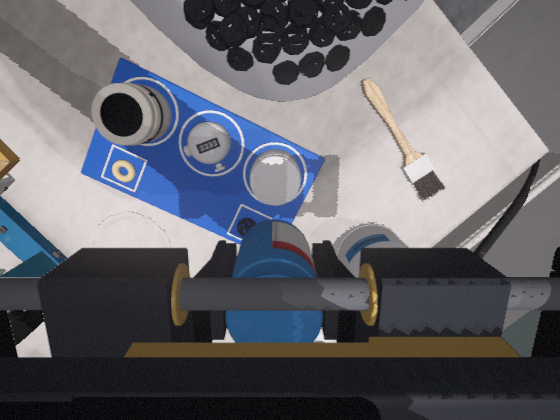

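Everything is in place: black (130,110), counter (211,145), white (276,178), with the hardener held. Lowering it onto white.

```bash
python3 -m jog '[0,0,0,4,0,-0.1,-1,0,0,0,4,0,0,-1,0,0,0,4,0,0,-1,0,0,0,2.5,0,0,-1,0,0,0,1,0,0,-1,0,0,0,0,0,0,-1,0,0,0,0,0,0,-1]'; python3 go.py .6575 -.1615 .261
```

```text
t: 35.4
tool_pos: [0.658, -0.1618, 0.276]
ee_rot: [0.351, 0.613, -0.35, 0.615]
ft_force: [0.6, 0.2, 0.5]
width: 0.432
cm tool [ 1.5  -0.03 -0.06] yaw 30.5 tilt -1.0 [ 0.658  -0.1618  0.276 ]
```

```bash
python3 -m jog '[0,0,0,0.7,0,0,-1,0,0,0,0.4,0,0,-1,0,0,0,0.2,0,0,-1,0,0,0,0,0,0,-1,0,0,0,0,0,0,-1]'; python3 -m jog '[0,0,0,0.15,0,0,-1,0,0,0,0,0,0,-1,0,0,0,0,0,0,-1]'
```

```text
t: 35.9
tool_pos: [0.6573, -0.1618, 0.2614]
ee_rot: [0.351, 0.614, -0.351, 0.614]
ft_force: [-0.1, -0.8, -0.8]
width: 0.428
t: 36.2
tool_pos: [0.6575, -0.1618, 0.2608]
ee_rot: [0.351, 0.614, -0.35, 0.614]
ft_force: [-1.9, -0.9, 4.1]
width: 0.424
```

Contact at the expected height. Releasing, rising and checking.

```bash
python3 -m jog '[0,0,0,0,0,0,0.3,0,0,0,0,0,0,0.3,0,0,0,0,0,0,0.3,0,0,0,0,0,0,0.3,0,0,0,-1,0,0,0.3,0,0,0,-3,0,0,0.3,0,0,0,-4,0,0,0.3,0,0,0,-4,0,0,0.3,0,0,0,-4,0,0,0.3,0,0,0,-1,0,-4,0.3,0,0,0,-1,0,-4,0.3,0,0,0,-1,0,-2,0.3,0,0,0,0,0,0,0.3,0,0,0,0,0,0,0.3]'
python3 - <<'E'
from h import *
Z=dict(white_pot_mid=.0335,hardener_mid=.094,black_pot_mid=.037,counter_mid=.0195,sample_cap=.006,finger_cot=.006,brush=0)
for c in("side","wrist"):
    st=manip.sense(); im=optics.get_image(c); cv2.imwrite(f"pics/{c}_f.png",im["img"])
    for n,z in Z.items():
        for k in tip_of(c,n)[:1]:
            v,u=k["centre"]; print(c,n,round(k["conf"],2),round(u),round(v),atz(c,im,(u,v),z,st).round(4))
a=cv2.imread("pics/side_f.png")[120:390,150:450]; b=cv2.imread("pics/wrist_f.png")[:290]
a=cv2.resize(a,None,fx=1.33,fy=1.33); b=cv2.resize(b,(int(560*.7),int(290*.7))); o=np.zeros((max(a.shape[0],b.shape[0]),a.shape[1]+b.shape[1],3),np.uint8)
o[:a.shape[0],:a.shape[1]]=a;o[:b.shape[0],a.shape[1]:]=b;cv2.imwrite("pics/f.png",o)
E
```

```text
t: 37.6
tool_pos: [0.6065, -0.0761, 0.4506]
ee_rot: [0.35, 0.613, -0.351, 0.615]
ft_force: [0.1, -1.6, -0.9]
width: 0.654
side white_pot_mid 0.64 313 279 [ 0.6587 -0.1557  0.0335]
side hardener_mid 0.84 316 258 [ 0.6602 -0.1631  0.094 ]
side black_pot_mid 0.71 230 288 [ 0.4966 -0.181   0.037 ]
side counter_mid 0.96 267 287 [ 0.5674 -0.1612  0.0195]
side sample_cap 0.62 318 321 [ 0.6606 -0.2363  0.006 ]
side finger_cot 0.52 232 328 [ 0.5039 -0.25    0.006 ]
side brush 0.76 353 258 [ 0.7582 -0.0523  0.    ]
wrist white_pot_mid 0.86 273 255 [ 0.6552 -0.1608  0.0335]
wrist hardener_mid 0.6 277 282 [ 0.6614 -0.1638  0.094 ]
wrist black_pot_mid 0.84 151 203 [ 0.4996 -0.1754  0.037 ]
wrist counter_mid 0.84 221 223 [ 0.581  -0.1624  0.0195]
wrist finger_cot 0.51 140 246 [ 0.5061 -0.248   0.006 ]
wrist brush 0.8 390 216 [ 0.7636 -0.0513  0.    ]
```

View pics/f.png

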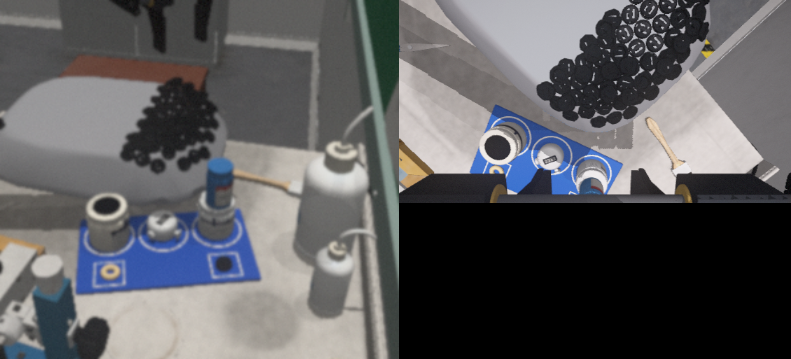

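The side view shows the hardener upright and central on the white pot, all three rings filled, and the cap, cot and brush unmoved.

```bash
python3 -c "
from bench import manip
print(manip.hand_in(), manip.sense()['t'])"
```

```text
the job is handed in; nothing more can be done
the job is handed in; nothing more can be done
```

The job is handed in, at about 38 s of the 112 s allowed. The white-ink pot is in the far ring left of the cap, and the black-ink pot is in the near ring left of the finger cot. The counter is in the middle ring, and the hardener stands on the white pot's lid.

**Last checks:**
- **Pots and hardener:** The final side and wrist pictures put the two ink pots within about 7 mm of their ring centres. They put the hardener within about 8 mm of the white pot's axis, while the hand released it within about 1 mm.
- **Upright and undisturbed:** Everything looked upright. The cap, cot and brush measured within about 5 mm of their starting positions. The wrist camera did not report the cap in that last check, so its position comes from the side camera alone.
- **Disagreement:** The two cameras differed on the counter's x: side 0.567 m, wrist 0.581 m, with the ring centre at 0.578 m. The hand released it at 0.577 m, so I trusted that and left it. `hand_in` gave no verdict.

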